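# Lay the straightedge flush against the panel edge

## Robot

A 6-joint arm with a two-finger parallel gripper is mounted at the origin on a cart in front of the work surface, level with it; the furniture and walls round the work are solid. World frame = base frame: x ahead of the robot, y to its left, z up, the work surface at z = 0. Lengths are in m, angles in rad, forces in N, time in s.
With the tool pointing down it reaches from about 0.275 to 0.85 m from the base axis. Payload 19 kg.
Tool frame: the origin (TCP) lies on the front face of the gripper's body, between the roots of the fingers; the fingertips stand 73 mm ahead of it and the grasp point (between the pads) lies 54 mm ahead of it; z points along the fingers, y is the line along which they close (so a half turn about z gives the same grasp; the last joint's range is limited). The gripper opens to 85 mm and grips with 20 to 120 N. Pads are 22 mm wide; open, the fingers measure 114 mm over their backs; the gripper's body (76 mm by 85 mm) begins 54 mm behind the grasp point. The pads swing forward as they close: fully open they stand 13 mm farther back than shut.
Start: joints at [-1.457, 0.15, 1.437, -0, 1.554, -0.134], TCP at [0.141, -0.557, 0.304] pointing down, gripper open.
Joint ranges: [-2.8, 2.8], [-0.68, 2.1], [0.12, 2.68], [-1.39, 4.53], [0.16, 2.79], [-2.81, 2.81]. Speed limits (rad/s): [1.89, 1.89, 2.22, 3.01, 3.01, 3.01].

## Interface

Orientations are given as a 3x3 rotation matrix whose columns are the frame's x, y, z axes.
In Python, from plant import r, command_gripper, inverse_kinematics, optics, workorder, current_time, current_joint_positions, current_joint_velocities, current_effort, current_tcp_pos, current_ee_rot, current_contact_force, current_ft_torque, current_grip_width, current_gripper_force gives the robot as it stands. Calls block until the motion is done:
- r.move_to(position, orientation): joint-space move of the TCP to a pose.
- r.servo_line(position, rotation=None, v=0.15, until_force=None): straight line of the TCP; rotation=None keeps the orientation; v is the mean speed in m/s. With until_force (N) it stops when the force on the tool has changed by that much, and returns True; else False.
- r.goto_joints(angles): joint-space move.
- command_gripper(opening, grip_force=None): opening from 0.0 (shut) to 1.0 (fully open); grip_force is the grip in N (None keeps the last); returns when the fingers have stopped.
- r.pause(seconds).
- inverse_kinematics(position, orientation): joint angles nearest the present ones, or None.
- optics.camera(name): name is "scene" or "top" or "wrist"; returns a dict with "color" (384x512x3 uint8, red, green, blue), "vertical_fov" (degrees; the focal length in pixels is half the picture's height over the tangent of half this angle, whatever the lens; pixels are square), "cx", "cy" (the principal point, pixels), "T" (4x4, takes a point from camera to world coordinates); the wrist camera has in their place "hand_eye" (4x4, takes a point from camera to tool coordinates, whose origin is the TCP and whose axes are the flange's). Camera axes: x right, y up, looking along -z (the intrinsics and any distortion apply to the point x, -y, -z); pixel columns grow to the right and rows downward; lengths in m; the calibration is good to about 2 mm. A picture is of the moment at which its call begins: read the wrist's pose just before it. There is no depth.
A pose or a line that the arm cannot do raises r.PlanningError and nothing moves.
- workorder.finish_job(): hands the job in; it is judged then, once.
Readings, each from a call of its own:
- current_time(): time.
- current_joint_positions(): joint angles.
- current_joint_velocities(): joint speeds.
- current_effort(): joint torques, N m.
- current_tcp_pos(): TCP position.
- current_ee_rot(): TCP orientation.
- current_contact_force(): force on the tool from outside, world axes, zero at the start.
- current_ft_torque(): the same for the moment, N m.
- current_grip_width(): opening from 0.0 (shut) to 1.0 (fully open).
- current_gripper_force(): force on a finger pad.
Only numpy, scipy, OpenCV 4.12 (cv2) and the standard library are available. Lean on these libraries where they do the work, as an engineer would, in place of code of your own. Each camera call takes 0.05 s, during which the arm holds its last target. There are 200 camera calls.

## Task

Pick up the steel straightedge by its red grip and lay it flat on the bench, flush along the yellow-marked edge of the green-painted panel (not the blue one) and about centred on that edge, ready for scribing. Either long side of the straightedge may touch the panel. Then let go of it.

Things in the scene. Friction and masses are not known exactly. Their poses are not given: they have to be found in the camera images.
- straightedge_grip (a point): Loose 0.32 kg straightedge: steel strip 200 long, 30 wide, 8 mm thick, with an upright red grip on its centre line, 80 long, 14 mm thick (foot 16), up to 49 mm above the underside. The point: grip centre, above the strip's centre, 32 mm above its underside. y runs along the strip, x across it (long sides at x = -15 and 15 mm), z up. Same either way round.
- panel_edge (a point): Green-painted metal front panel with cut-outs, 160 x 100 x 10 mm thick, fixed to the bench. The point: middle of its 160 mm edge marked by a yellow line, at bench height; this edge faces roughly to the robot. x points into the panel, square to the edge (panel at x = 0 to 100 mm; the straightedge belongs on the -x side), y along the edge, z up.
- blue_panel: A panel of the same shape painted blue, fixed to the bench; not the one to use. Origin at the centre of its underside, x at right angles to its marked edge, which lies at x = -50 mm, z up.
Not all that is in view belongs to the job. Of the things that look like the part that bears panel_edge, the largest one is meant.

How it is judged:
At the end, for the whole second after the job is handed in: The straightedge lies flat on the bench (grip centre 27 to 37 mm high, tilt under 0.1 rad) against the green panel's yellow-marked edge: centre line 10 to 25 mm in front of it (gap under 10 mm), parallel within 10 degrees, centred within 30 mm (x of straightedge_grip in the frame of panel_edge between -0.025 and -0.01 m and y of straightedge_grip in the frame of panel_edge between -0.03 and 0.03 m and angle between the y axis of straightedge_grip and the y axis of panel_edge, either way round below 0.175 rad and height (world z) of straightedge_grip between 0.027 and 0.037 m and angle between straightedge_grip's own z axis and vertical below 0.1 rad); the robot touches nothing.
It also fails if it takes over 32 s, if anything falls off the work surface, if the arm or the gripper's body presses on something with over 40 N, if the wrist force passes 120 N, or if a joint passes its speed limit or range.

## Working session

There is one attempt and no reset: what is moved stays moved. The work goes in short steps, each a Python script; the robot and the scene stay as the last script left them, time stands still between calls to the robot, and variables do not carry over. Pictures are saved under pics/ and viewed, at most 10 in all, crops included, and the job is handed in when it is done.

```bash
mkdir -p pics
python3 - <<'E'
from plant import *
import cv2,numpy as np
for n in ("scene","top"):
    c=optics.camera(n); cv2.imwrite(f"pics/{n}0.png",c["color"][:,:,::-1])
    print(n,{k:(np.round(v,4).tolist() if k=="T" else v) for k,v in c.items() if k!="color"})
w=optics.camera("wrist");print({k:v for k,v in w.items() if k!="color"})
print(current_time())
E
```

```text
scene {'vertical_fov': 56.31626025767082, 'cx': 259.27413851631826, 'cy': 188.43545270740287, 'T': [[-0.7205, 0.3346, -0.6074, -0.0492], [-0.693, -0.3145, 0.6487, 0.6274], [0.0261, 0.8883, 0.4585, 0.5117], [0.0, 0.0, 0.0, 1.0]]}
top {'vertical_fov': 43.5333613890283, 'cx': 250.66966305527043, 'cy': 185.99495581892393, 'T': [[-0.0216, 0.9964, -0.0817, 0.4493], [-0.9997, -0.0225, -0.0102, -0.024], [-0.012, 0.0814, 0.9966, 1.058], [0.0, 0.0, 0.0, 1.0]]}
{'vertical_fov': 58.81497636494178, 'cx': 259.3894600915687, 'cy': 194.41971026492928, 'hand_eye': array([[ 1.34512486e-05,  9.62572336e-01,  2.71024904e-01,
         6.87036000e-02],
       [ 9.99998710e-01, -4.48280237e-04,  1.54248159e-03,
        -1.44394391e-03],
       [ 1.60624521e-03,  2.71024534e-01, -9.62571100e-01,
        -7.04041457e-02],
       [ 0.00000000e+00,  0.00000000e+00,  0.00000000e+00,
         1.00000000e+00]])}
0.15
```

View pics/top0.png

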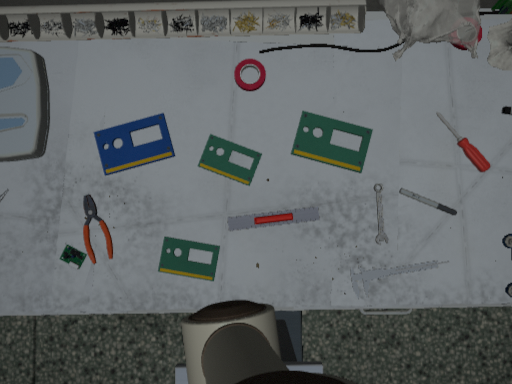

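View pics/scene0.png

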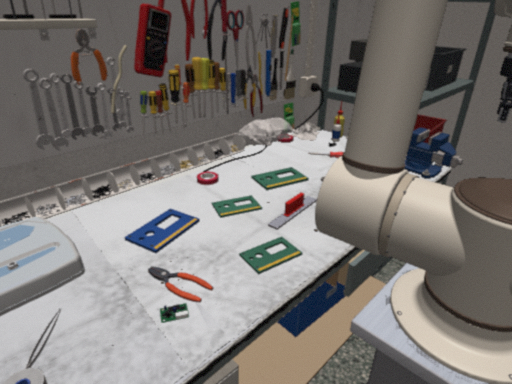

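Top view candidates: green panels at (332,141), the largest, and at (230,160) and (189,258), both smaller. The blue panel is at (134,144). The straightedge with the red grip is at (273,218); other red things are the tape at (250,74) and the screwdriver at (475,155). I choose the green panel at (332,141) and the straightedge at (273,218), and will measure both and check them in one crop.

```bash
cat > h.py <<'E'
from plant import *
import cv2,numpy as np
def snap(n):
    p=np.array(current_tcp_pos());R=np.array(current_ee_rot())
    c=optics.camera(n)
    if n=="wrist":
        T=np.eye(4);T[:3,:3]=R;T[:3,3]=p;c["T"]=T@c["hand_eye"]
    return c
def ray(c,uv,z):
    uv=np.atleast_2d(uv).astype(float);f=192/np.tan(np.radians(c["vertical_fov"]/2))
    d=np.c_[(uv[:,0]-c["cx"])/f,-(uv[:,1]-c["cy"])/f,-np.ones(len(uv))]@c["T"][:3,:3].T
    o=c["T"][:3,3];return o+d*((z-o[2])/d[:,2])[:,None]
def proj(c,P):
    f=192/np.tan(np.radians(c["vertical_fov"]/2))
    q=np.linalg.inv(c["T"])@np.r_[P,1];return np.array([c["cx"]+f*q[0]/-q[2],c["cy"]+f*q[1]/q[2]])
def blobs(c,kind,minA=20):
    h=cv2.cvtColor(c["color"],cv2.COLOR_RGB2HSV)
    if kind=="red": m=cv2.inRange(h,(0,150,70),(6,255,255))|cv2.inRange(h,(174,150,70),(180,255,255))
    if kind=="yellow": m=cv2.inRange(h,(18,140,90),(33,255,255))
    if kind=="green": m=cv2.inRange(h,(50,80,30),(85,255,255))
    n,l,s,ce=cv2.connectedComponentsWithStats(m)
    return sorted([(s[i,4],ce[i],np.argwhere(l==i)[:,::-1]) for i in range(1,n) if s[i,4]>=minA],key=lambda b:-b[0])
def boxw(c,pts,z):
    """min-area rectangle on plane z: centre, long axis, (long, short)"""
    W=ray(c,pts,z);(ce,(a,b),_)=r_=cv2.minAreaRect((W[:,:2]*1000).astype(np.float32))
    k=cv2.boxPoints(r_);e=[k[1]-k[0],k[2]-k[1]];e.sort(key=np.linalg.norm)
    u=e[1]/np.linalg.norm(e[1]);u=u if u[1]>0 else -u
    return np.array(ce)/1000,u,(max(a,b),min(a,b))
E
python3 - <<'E'
from h import *
c=snap("top")
for k,z in(("red",.049),("yellow",.01),("green",.01)):
    for A,ce,p in blobs(c,k,40): 
        q,u,s=boxw(c,p,z);print(k,A,ce.round(),q.round(4),u.round(3),np.round(s))
cv2.imwrite("pics/crop.png",cv2.resize(c["color"][90:250,210:400,::-1],None,fx=4,fy=3.75))
E
```

```text
red 393 [474. 155.] [ 0.5882 -0.4845] [0.792 0.61 ] [79. 24.]
red 312 [249.  74.] [ 0.7733 -0.0164] [-1.     0.024] [66. 62.]
red 243 [273. 218.] [ 0.4632 -0.0592] [-0.102  0.995] [80. 13.]
red 40 [480.  34.] [ 0.8486 -0.5125] [-0.998  0.06 ] [31.  6.]
yellow 250 [327. 160.] [ 0.5893 -0.1808] [0.285 0.958] [148.   8.]
yellow 208 [139. 162.] [0.5939 0.2324] [-0.248  0.969] [148.   7.]
yellow 157 [185. 274.] [0.3488 0.1315] [0.19  0.982] [113.   6.]
yellow 151 [223. 173.] [0.5646 0.0453] [0.381 0.925] [114.   6.]
green 2191 [330. 139.] [ 0.6296 -0.1932] [0.287 0.958] [158.  99.]
green 1318 [187. 257.] [0.3814 0.1243] [0.191 0.982] [122.  74.]
green 1251 [229. 158.] [0.5954 0.0316] [0.377 0.926] [121.  73.]
green 200 [ 73. 256.] [0.3913 0.3762] [0.455 0.89 ] [48. 33.]
green 165 [503.   5.] [ 0.9266 -0.5842] [0.062 0.998] [42. 31.]
```

View pics/crop.png

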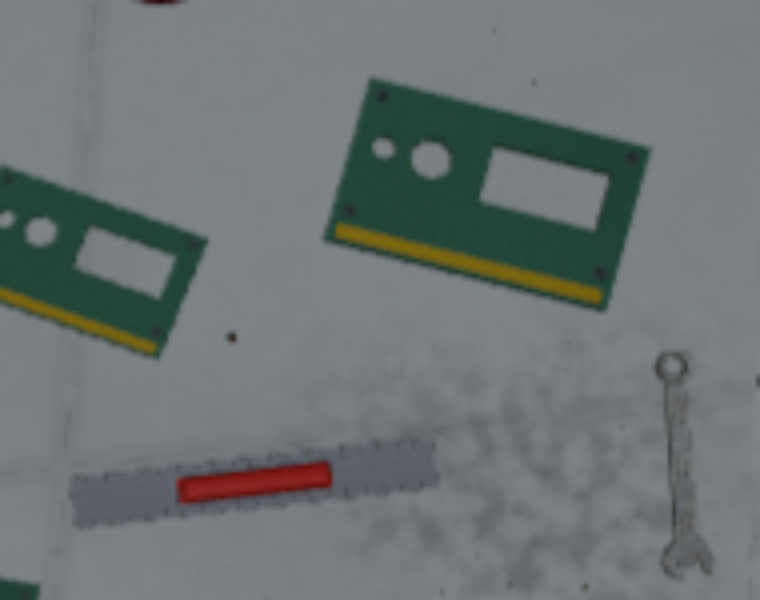

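The crop confirms it: the largest green panel has its yellow line at about (327,160) and the red-gripped strip is at (273,218). The measured sizes match (grip 80x13 mm, panel 158x99 mm). Next I refine with the wrist camera from above.

```bash
cat >> h.py <<'E'
def rot(u,s=1):
    y=s*np.array([u[1],-u[0],0]);z=np.array([0,0,-1.]);return np.c_[np.cross(y,z),y,z]
E
python3 - <<'E'
from h import *
ug=np.array([-.102,.995]);up=np.array([.287,.958])
for s in(1,-1):
    for P,u in(((.463,-.059,.09),ug),((.566,-.174,.09),up),((.50,-.115,.30),up)):
        q=inverse_kinematics(np.array(P),rot(u/np.linalg.norm(u),s));print(s,None if q is None else np.round(q,2))
print(np.round(current_ee_rot(),2).tolist())
um=ug+up;um/=np.linalg.norm(um)
s=min((1,-1),key=lambda s:abs(inverse_kinematics(np.array([.5,-.115,.3]),rot(um,s))[5]))
r.move_to(np.array([.50,-.115,.30]),rot(um,s))
c=snap("wrist");cv2.imwrite("pics/w1.png",c["color"][:,:,::-1])
print(s,current_time())
for k,z in(("red",.049),("yellow",.01),("green",.01)):
    for A,ce,p in blobs(c,k,300):
        q,u,sz=boxw(c,p,z);print(k,A,ce.round(),q.round(4),u.round(3),np.round(sz))
E
```

```text
1 [-0.29  0.11  1.95 -0.    1.09 -0.39]
1 [-0.43  0.34  1.65 -0.    1.15 -0.14]
1 [-0.38  0.02  1.58 -0.    1.54 -0.09]
-1 [-0.29  0.11  1.95 -0.    1.09  2.75]
-1 None
-1 None
[[0.97, 0.25, -0.0], [0.25, -0.97, 0.0], [0.0, -0.0, -1.0]]Traceback (most recent call last):
  File "<stdin>", line 8, in <module>
  File "<stdin>", line 8, in <lambda>
TypeError: 'NoneType' object is not subscriptable
```

Run:
```python
from h import *
um=np.array([.0927,.9957])
r.move_to(np.array([.50,-.10,.30]),rot(um))
c=snap("wrist");cv2.imwrite("pics/w1.png",c["color"][:,:,::-1])
print(current_time())
for k,z in(("red",.049),("yellow",.01),("green",.01)):
    for A,ce,p in blobs(c,k,300):
        q,u,sz=boxw(c,p,z);print(k,A,ce.round(),q.round(4),u.round(3),np.round(sz))
```

```text
2.3417
red 1286 [217. 131.] [ 0.4659 -0.0577] [-0.099  0.995] [78. 17.]
yellow 506 [353. 199.] [ 0.5967 -0.1527] [0.288 0.958] [95.  8.]
yellow 468 [304.  34.] [0.5548 0.0242] [0.38  0.925] [66.  6.]
green 4725 [341.  40.] [0.5881 0.0195] [0.377 0.926] [91. 76.]
green 2772 [379. 200.] [ 0.628  -0.1518] [-0.138  0.99 ] [106.  57.]
green 1365 [424. 202.] [ 0.6706 -0.1712] [0.267 0.964] [98. 33.]
green 658 [113.   4.] [0.3704 0.0674] [-0.996  0.094] [77. 10.]
```

View pics/w1.png

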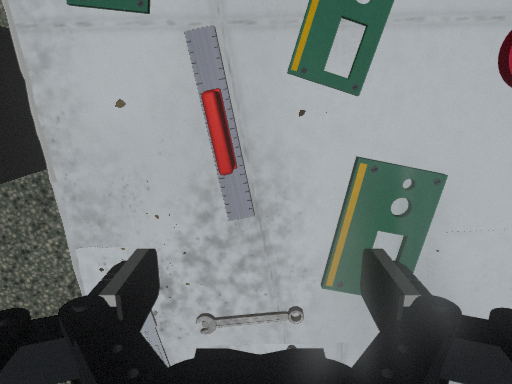

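The wrist view shows the grip at (217,131) and the big green panel's marked-edge corners at (357,157) and (322,288). I'll check those corners, then grasp.

Run:
```python
from h import *
c=snap("wrist")
W=ray(c,[(357,157),(322,288)],.01);print(W.round(4),np.linalg.norm(W[0]-W[1]),W.mean(0))
u=np.array([-.1005,.995])
R=rot(u);g=np.array([.4643,-.0585])
r.move_to(np.r_[g,.17],R)
r.servo_line(np.r_[g,.090],v=.1,until_force=10)
command_gripper(0.0,60)
print(current_tcp_pos(),current_grip_width(),current_gripper_force(),current_contact_force(),current_time())
r.servo_line(np.r_[g,.16],v=.1)
print(current_grip_width(),current_gripper_force(),current_contact_force(),current_time())
c=snap("wrist");cv2.imwrite("pics/w2.png",c["color"][:,:,::-1])
```

```text
[[ 0.6038 -0.1     0.01  ]
 [ 0.5597 -0.2536  0.01  ]] 0.15983011521060791 [ 0.58175525 -0.17679551  0.01      ]
[ 0.46437457 -0.05851881  0.09009534] 0.1529890249876073 59.469566345214844 [-0.5840781   0.06772099  2.4609294 ] 4.6083
0.15792552711225513 58.527823090553284 [-0.43248366  0.37661466 -2.98630086] 5.4583
```

View pics/w2.png

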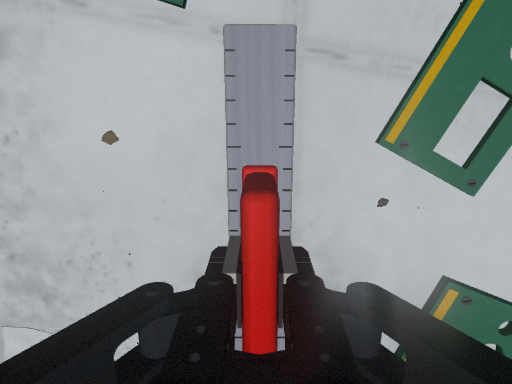

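Grip held squarely: the strip is straight in the image, its end is at (260,24), and the weight reads about 3 N. Next I check the strip's offset along its length, then lower it in front of the edge and slide it in until it touches.

Run:
```python
from h import *
c=snap("wrist");R=np.array(current_ee_rot());p=np.array(current_tcp_pos())
e=R.T@(ray(c,[(260,24)],.078)[0]-p)
d=e[0]-.1;print("end in tool",e.round(4),"offset along",round(d,4))
u=np.array([.2874,.9578]);n=np.array([.9578,-.2874]);m=np.array([.5817,-.1778])
Rp=rot(u); d=d if abs(d)<.012 else 0
P=lambda off,z:np.r_[m-off*n-d*u,z]
r.move_to(P(.028,.16),Rp)
r.servo_line(P(.028,.0915),v=.08,until_force=8)
t=r.servo_line(P(.012,.0915),v=.03,until_force=6)
q=np.array(current_tcp_pos());print("contact",t,"off",(m-q[:2])@n,current_contact_force())
q[:2]-=.001*n
r.servo_line(q,v=.03)
q[2]=.0885;print("down",r.servo_line(q,v=.03,until_force=6),current_tcp_pos(),current_contact_force(),current_time())
c=snap("wrist");cv2.imwrite("pics/w3.png",c["color"][:,:,::-1])
```

```text
end in tool [0.0995 0.     0.0813] offset along -0.0005
contact True off 0.014013496970843404 [-0.06172444 -0.37825251 -3.69306847]
down False [ 0.56769344 -0.17305374  0.08978822] [-7.43530927  3.31465131 16.53556019] 8.175
```

View pics/w3.png

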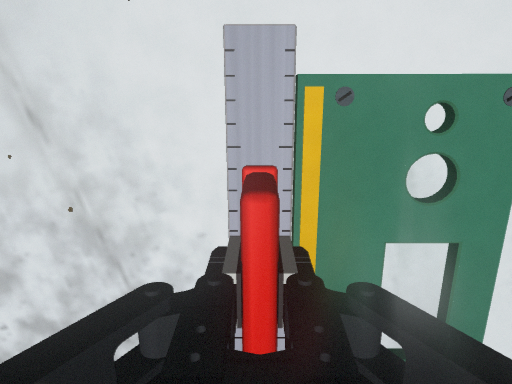

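The strip (cols 224–296) lies against the green panel's marked edge (col 297) and parallel to it, overhanging the corner as expected. I release it, retreat and check.

Run:
```python
from h import *
command_gripper(0.55)
q=np.array(current_tcp_pos());q[2]=.20;r.servo_line(q,v=.12)
u=np.array([.2874,.9578]);n=np.array([.9578,-.2874]);m=np.array([.5817,-.1778])
q[2]=.32;q[:2]+=.06*u;r.servo_line(q,v=.2)
c=snap("wrist");cv2.imwrite("pics/w4.png",c["color"][:,:,::-1])
for n_ in("wrist","top"):
    c=snap(n_);b=[x for x in blobs(c,"red",80)]
    for A,ce,p in b:
        a,ua,s=boxw(c,p,.049);print(n_,a.round(4),s,"x",(a-m)@n,"y",(a-m)@u,"ang",np.arccos(min(1,abs(ua@u))))
print(current_time(),current_contact_force())
```

```text
wrist [ 0.7637 -0.0283] (66.01315307617188, 38.79898452758789) x 0.13138270268356325 y 0.19554521214920045 ang 1.569261683883566
wrist [ 0.5675 -0.1701] (81.18565368652344, 12.404516220092773) x -0.015777841288452128 y 0.003280737841186535 ang 0.005955602049925331
top [ 0.5882 -0.4846] (79.12371826171875, 23.942474365234375) x 0.09442631114379878 y -0.2919799249182129 ang 0.6214423850435431
top [ 0.7705 -0.0106] (65.60112762451172, 52.618995666503906) x 0.1327519139384461 y 0.21442241976638796 ang 0.8277112892757013
top [ 0.5643 -0.1775] (70.33208465576172, 17.46703338623047) x -0.01674735516784665 y -0.004663758142700178 ang 0.05732638033285332
10.7 [-0.54548676  0.38406033 -0.34944273]
```

View pics/w4.png

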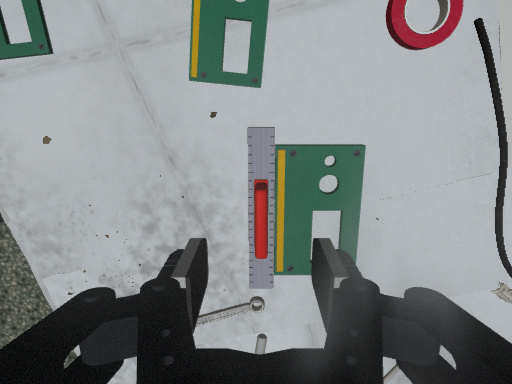

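The straightedge (cols 248–274, rows 127–289) lies flush along the yellow-marked edge and is centred on it (panel rows 145–275). The robot is clear of it, so I hand in.

```bash
python3 -c "
from plant import *
print(workorder.finish_job())"
```

```text
the job is handed in; nothing more can be done
None
```

The straightedge lies flush along the green panel's yellow-marked edge (centre line about 16 mm in front of it, centred within about 5 mm); it was released and the job handed in at about 11 s, with no verdict returned.

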